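# Change the wire spool on a jeweller's spindle

## Robot

A 6-joint arm with a two-finger parallel gripper is mounted at the origin on the work surface. World frame = base frame: x ahead of the robot, y to its left, z up, the work surface at z = 0. Lengths are in mm, angles in rad, forces in N, time in s.
With the tool pointing down it reaches from about 350 to 975 mm from the base axis. Payload 7.1 kg.
Tool frame: the origin (TCP) lies midway between the tips of the shut fingers; the grasp point (between the pads) lies 19 mm behind it; z points along the fingers, y is the line along which they close (so a half turn about z gives the same grasp; the last joint's range is limited). The gripper opens to 88 mm and grips with 3 to 60 N. Pads are 20 mm wide; open, the fingers measure 115 mm over their backs; the gripper's body (75 mm by 178 mm) begins 61 mm behind the grasp point.
Start: joints at [-1.197, 0.423, 1.63, -0, 1.089, -0.019], TCP at [239.251, -577.376, 188.875] pointing down, gripper open.
Joint ranges: [-3, 3], [-0.9, 2.11], [0.09, 2.58], [-1.31, 4.45], [0.11, 2.69], [-2.54, 2.54]. Speed limits (rad/s): [2.39, 2.39, 3.01, 3.14, 3.14, 3.14].

## Interface

Orientations are given as a rotation vector (axis times angle).
In Python, from workcell import ctrl gives the robot as it stands. The module is installed in compiled form; this text tells all that it offers.
- The arm moves only by the tool servo_tool, never from a script. Its argument "increments" is a list of rows, each a list of 7 numbers: the shift along the world's x, y, z in cm, then the turn, a rotation vector about the world's x, y, z in degrees, then the opening, from -1 (shut) to 1 (fully open). A call has 1 to 20 rows; each row is the pose to reach, as a shift and turn from the pose commanded when the call began; what a row does not reach only later rows make up. A row lasts 1/12 s, in which the tool goes at most 41.7 mm and 7.16 degrees, less where a joint would pass 70% of its speed; a pose out of reach is approached as far as the arm can. A call with a gripper value outside its range is refused whole. The fingers move at their own pace and stop on an object; the grip force is fixed at half the most. Time passes only in rows, so rows that repeat a pose let the fingers close. It gives the time, the measured TCP pose, the force, the opening and the grip force at its end, in the units of the state.
- ctrl.get_obs(): the state, without advancing time (a new reading comes with each control period).
- ctrl.get_image(name): name is "side" or "top"; returns a dict with "image" (400x640x3 uint8, red, green, blue), "fx", "fy", "cx", "cy" (pixels), "extrinsics" (4x4, takes a point from camera to world coordinates). Camera axes: x right, y up, looking along -z (the intrinsics and any distortion apply to the point x, -y, -z); pixel columns grow to the right and rows downward; lengths in mm; the calibration is good to about 2 mm. A picture is of the moment at which its call begins. There is no depth.
- ctrl.close_job(): hands the job in; it is judged then, once.
The state is a dict: "t": time; "qpos": joint angles; "qvel": joint speeds; "joint_torque": joint torques, N m; "ee_pos": TCP position; "orientation": TCP orientation; "ft_force": force on the tool from outside, world axes, zero at the start; "moment": the same for the moment, N m; "width": finger opening in mm; "grasp_force": force on a finger pad.
Only numpy, scipy, OpenCV 4.12 (cv2) and the standard library are available. Lean on these libraries where they do the work, as an engineer would, in place of code of your own. Each camera call takes 0.05 s, during which the arm holds its last target. There are 200 camera calls.

## Task

The wire spool on the upright spindle is used up: lift the empty spool off and stand it upright in the shallow wooden tray, then take the tall full spool of wire from the slanted rack and mount it on the spindle, fully down on the foot. Leave the two low spools on their rack pegs and do not push or knock over the ring mandrel, the jar or the hammer.

Things in the scene. Friction and masses are not known exactly. Their poses are not given: they have to be found in the camera images.
- full_spool: Full wire spool, loose, on any one of the rack's three slanted pegs: black plastic flanges 56 mm across and 7 mm thick at each end, 44 mm high over all, wound with bare silver wire to 51 mm across, 15.6 mm bore right through; 0.18 to 0.36 kg. Taller and wider than its two neighbours. Origin: centre of its underside; z along the bore, out of the board, at the start 35 degrees from vertical.
- full_spool_mid (a point): Centre of the full spool, on the bore's axis, 22 mm above its underside.
- empty_spool: Empty wire spool, loose, upright on the spindle at the start: black plastic flanges 56 mm across and 7 mm thick at each end, 44 mm high over all, bare black core 26 mm across, 15.6 mm bore right through; about 0.06 kg. Origin at the centre of its underside, z up along the bore.
- empty_spool_mid (a point): Centre of the empty spool, on the bore's axis, 22 mm above its underside.
- stand: Upright spindle, fixed: round dark steel foot 92 mm across and 14 mm high with a flat top 60 mm across; in its middle a bright steel pin 12 mm thick rises 59 mm above the foot's top (73 mm above the bench), its last 7 mm tapered to 5 mm. Origin on the bench under the pin, z up.
- seat (a point): Centre of the foot's flat top at the root of the spindle pin, 14 mm above the bench: the underside of a mounted spool rests here.
- rack: Fixed wooden spool rack, 280 mm wide (y), 100 deep (x), 85 high; its board slopes 35 degrees and faces up and to the rack's -x. Three steel pegs, 10 mm thick and 20 long, stand square on the board: feet at x = 0, y = -87, 0, +87, z = 62 mm in the rack's frame, pointing along (-0.574, 0, 0.819). Each carries one spool, resting on the board. Origin on the bench under its middle.
- low_spool_a: Low wire spool, loose, on a rack peg: black plastic flanges 48 mm across and 5 mm thick at each end, 26 mm high over all, wound with silver wire. Stays where it is. Origin at the centre of its underside, z along its bore.
- low_spool_b: Second low wire spool, the same as the first, on another rack peg. Stays where it is.
- tray: Shallow square wooden tray, fixed, open above: 132 by 132 mm outside, 22 mm high, walls and floor 6 mm thick (inside 120 by 120 mm). Origin at the centre of its underside, x and y along its sides.
- mandrel: Bystander: upright tapered steel ring mandrel (25 mm thick at the foot, 8 mm at the tip) on a wooden block 80 by 80 by 30 mm; 254 mm high over all. Loose. Origin at the centre of its underside.
- jar: Bystander: small closed jar, 48 mm across and 70 mm high, loose. Origin at the centre of its underside.
- hammer: Bystander: bench hammer 200 mm long lying on the bench along its own x axis, loose.
Not all that is in view belongs to the job. What is shaped like the empty_spool but blue or pink is not meant.

How it is judged:
By the outcome, as a careful person would: the job done as asked, in the order asked, and still so for the second after the job is handed in, with the robot touching nothing.
It also fails if it takes over 69 s, if anything falls off the work surface, if the arm or the gripper's body presses on something with over 40 N, if the wrist force passes 120 N, or if a joint passes its speed limit or range.

## Working session

There is one attempt and no reset: what is moved stays moved. The work goes in short steps, Python scripts to look and compute and a tool call to move; the robot and the scene stay as the last step left them, time stands still between calls to the robot, and variables do not carry over. Pictures are saved under pics/ and viewed, at most 10 in all, crops included, and the job is handed in when it is done.

Besides the shell and the picture viewer there is one more tool, called after "Emit:" as name([rows], argument=value, ...), one row to a line, values as JSON. servo_tool: Moves the arm, as the interface text tells. Its arguments: {"type":"object","properties":{"increments":{"type":"array","items":{"type":"array","items":{"type":"number"}}}},"required":["increments"]}

```bash
mkdir -p pics; cat > h.py <<'E'
import numpy as np, cv2
from workcell import ctrl
def shot(n,f):
    d=ctrl.get_image(n); cv2.imwrite(f'pics/{f}.png',d['image'][:,:,::-1]); np.save(f'pics/{f}.npy',d,allow_pickle=True); return d
def load(f): return np.load(f'pics/{f}.npy',allow_pickle=True).item()
def ray(d,u,v):
    E=np.array(d['extrinsics']); r=E[:3,:3]@np.array([(u-d['cx'])/d['fx'],-(v-d['cy'])/d['fy'],-1]); return E[:3,3],r/np.linalg.norm(r)
def onz(d,u,v,z):
    o,r=ray(d,u,v); return o+r*(z-o[2])/r[2]
def proj(d,p):
    E=np.array(d['extrinsics']); c=E[:3,:3].T@(np.array(p)-E[:3,3]); return np.array([d['cx']-d['fx']*c[0]/c[2], d['cy']+d['fy']*c[1]/c[2]])
def tri(d1,p1,d2,p2):
    o1,r1=ray(d1,*p1); o2,r2=ray(d2,*p2); s=np.linalg.lstsq(np.c_[r1,-r2],o2-o1,rcond=None)[0]
    a=o1+s[0]*r1; b=o2+s[1]*r2; return (a+b)/2, np.linalg.norm(a-b)
E
python3 - <<'E'
from h import *
for n in('top','side'):
    d=shot(n,n+'0'); print({k:v for k,v in d.items() if k!='image'})
print(ctrl.get_obs())
E
```

```text
{'fx': 419.51534831642755, 'fy': 419.51534831642755, 'cx': 316.06329235712286, 'cy': 197.54344919492732, 'extrinsics': array([[ 1.43637242e-02,  9.89218190e-01, -1.45743116e-01,
         3.35698913e+02],
       [-9.99714892e-01,  1.14272575e-02, -2.09655051e-02,
         2.07108369e+01],
       [-1.90740149e-02,  1.46002706e-01,  9.89100294e-01,
         1.26024193e+03],
       [ 0.00000000e+00,  0.00000000e+00,  0.00000000e+00,
         1.00000000e+00]])}
{'fx': 375.59548395117474, 'fy': 375.59548395117474, 'cx': 315.19368710366444, 'cy': 200.0602843889915, 'extrinsics': array([[-9.03953269e-01,  2.16061780e-01, -3.69033595e-01,
         1.90276670e+02],
       [-4.27361020e-01, -4.87110499e-01,  7.61633718e-01,
         7.04808366e+02],
       [-1.52002020e-02,  8.46191863e-01,  5.32661511e-01,
         5.60907476e+02],
       [ 0.00000000e+00,  0.00000000e+00,  0.00000000e+00,
         1.00000000e+00]])}
{'t': 0.1, 'qpos': array([-1.19701241e+00,  4.23741277e-01,  1.63058153e+00, -7.87111513e-08,
        1.08860100e+00, -1.89953796e-02]), 'qvel': array([ 0.00075222, -0.0014014 , -0.00412968,  0.0006004 ,  0.00054159,
       -0.00064744]), 'joint_torque': array([ 9.45068382e-05, -5.45617068e+01, -2.74325073e+01,  6.44517085e-02,
        1.88006664e-02, -5.43089106e-05]), 'ee_pos': array([ 239.05615641, -576.90069452,  188.20650246]), 'orientation': array([-3.07991815e+00, -6.12762287e-01,  3.68937665e-04]), 'ft_force': array([ 0.9295909 ,  0.17851114, -0.3475494 ]), 'moment': array([-0.02835461,  0.01769925, -0.03666206]), 'grasp_force': 0.0, 'width': 87.92205996872043}
```

View pics/top0.png

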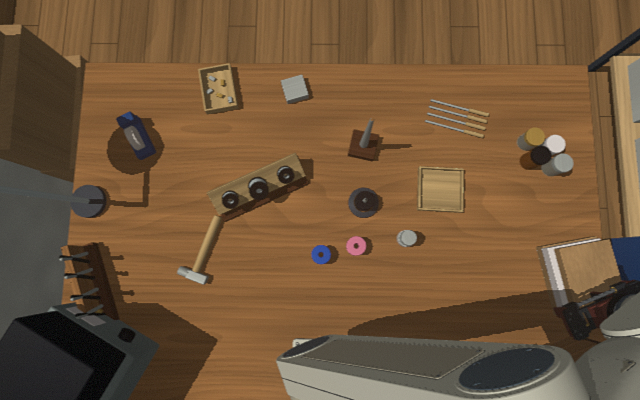

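View pics/side0.png

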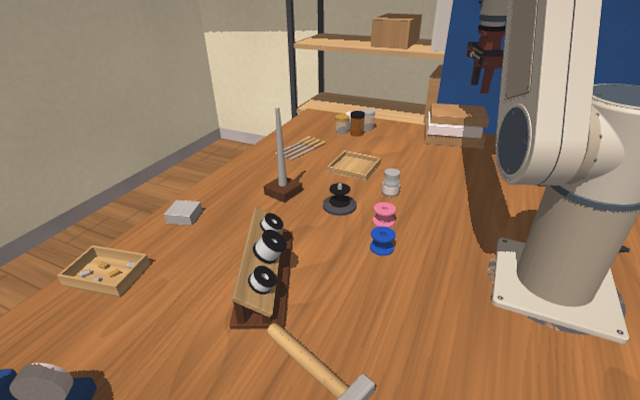

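The top view shows the rack around (257,187), the stand with the empty spool at (363,202), the tray at (441,189), the mandrel at (365,145), the jar at (407,238) and the hammer at (205,250). The blue (321,254) and pink (356,246) spools are decoys. There are three rack spools, at top-view pixels (231,200), (258,187) and (286,174). The middle one looks largest in both views, so I'll confirm that in a crop.

```bash
python3 - <<'E'
from h import *
t=load('top0')['image'];s=load('side0')['image']
a=cv2.resize(t[145:225,200:320],None,fx=4,fy=4,interpolation=3)[:,:,::-1]
b=cv2.resize(s[175:330,220:340],None,fx=2.6,fy=2.6,interpolation=3)[:,:,::-1]
c=cv2.resize(t[160:240,330:480],None,fx=3,fy=3,interpolation=3)[:,:,::-1]
W=np.zeros((600,800,3),np.uint8);W[:320,:480]=a;W[:b.shape[0],485:485+b.shape[1]]=b[:, :315];W[330:570,:450]=c
cv2.imwrite('pics/crop1.png',W)
E
```

```text
(no output)
```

View pics/crop1.png

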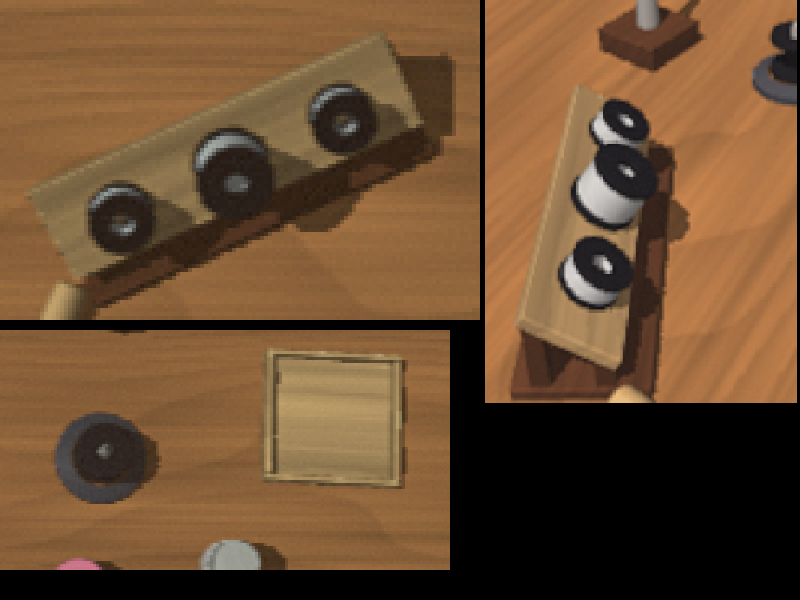

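The middle rack spool (top view (258,187), side view (272,245)) is taller and wider than its two neighbours, so it is the full spool. Next I'll triangulate positions.

```bash
python3 - <<'E'
from h import *
t=load('top0');s=load('side0')
def blobs(d,mask,box,nm,mn=25):
    x0,y0,x1,y1=box; m=np.zeros(mask.shape,np.uint8); m[y0:y1,x0:x1]=mask[y0:y1,x0:x1]
    cs,_=cv2.findContours(m,cv2.RETR_EXTERNAL,cv2.CHAIN_APPROX_NONE)
    for c in cs:
        if cv2.contourArea(c)>mn: print(nm,cv2.contourArea(c),np.round(cv2.fitEllipse(cv2.convexHull(c)),1) if 0 else [np.round(v,1) for v in cv2.fitEllipse(c)[:2]],cv2.boundingRect(c))
for nm,d,bx in(('top',t,(200,145,320,225)),('side',s,(240,205,310,300)),('topstand',t,(340,180,390,225)),('sidestand',s,(318,175,362,220))):
    v=d['image'].max(2); 
    for th in(35,50): blobs(d,((v<th)*255).astype(np.uint8),bx,nm+str(th))
P=[((285.75,174.75),(274.6,220.8)),((259,190),(275,240.8)),((230.25,199.75),(265.4,276.2))]
Q=[tri(t,a,s,b) for a,b in P]
for q in Q: print(q[0].round(1),q[1].round(1))
d=Q[0][0]-Q[2][0]; print(np.linalg.norm(d),np.degrees(np.arctan2(d[1],d[0])))
print('tray',[onz(t,330+x/3,160+(y-330)/3,22).round(1)[:2] for x,y in((265,349),(403,356),(402,488),(263,480))])
print('foot',onz(t,363,202.7,10),'tip',onz(t,364.7,200.3,73))
print('sidefoot',onz(s,339.5,204,7))
print('rack',[onz(t,200+x/4,145+y/4,z).round(1) for x,y,z in((27,193,85),(380,35,85),(425,128,20),(75,280,20))])
print('jar',onz(t,407,238,70),'mandrel',onz(t,364,146,30),onz(t,371,119,254), 'hammer',onz(t,220,215,20),onz(t,194,275,30))
E
```

```text
top50 154.5 [array([230.3, 200.4]), array([13.3, 15.2])] (223, 194, 16, 14)
top50 243.0 [array([258.4, 191.5]), array([17.3, 20.7])] (249, 182, 20, 23)
top50 153.5 [array([285.8, 175.4]), array([13.3, 15.1])] (278, 168, 16, 15)
side35 51.5 [array([273.5, 220.6]), array([ 9.5, 17.3])] (265, 214, 18, 15)
side50 312.5 [array([264.9, 276.2]), array([16.3, 24.6])] (254, 266, 23, 21)
side50 32.5 [array([265.1, 251.4]), array([17.4, 26.1])] (253, 245, 23, 19)
side50 346.0 [array([274.1, 240.2]), array([16.6, 28.3])] (262, 228, 26, 24)
side50 163.5 [array([273.5, 220.8]), array([10.9, 19.3])] (265, 214, 18, 15)
topstand50 306.5 [array([366.2, 200.9]), array([18.8, 22.2])] (355, 191, 23, 20)
sidestand35 80.5 [array([340.6, 197.5]), array([ 7.4, 15.7])] (332, 193, 18, 9)
sidestand50 301.0 [array([339.4, 195.6]), array([20. , 23.1])] (330, 184, 22, 23)
[571.9 132.4  80.3] 6.1
[525.4 206.3  92.3] 4.5
[498.2 289.5  79.3] 5.1
173.54946590267764 -64.87306360783019
tray [array([ 616.4, -258.8]), array([ 610.7, -395.8]), array([ 478.1, -389.9]), array([ 484.4, -254.1])]
foot [505.90691379 -93.89287518  10.        ] tip [504.29438032 -92.97002466  73.        ]
sidefoot [505.015357   -95.83050214   7.        ]
rack [array([517.6, 357.5,  85. ]), array([635.6, 108.1,  85. ]), array([580.6,  77.5,  20. ]), array([462.4, 336.7,  20. ])]
jar [ 398.86722779 -211.87599527   70.        ] mandrel [675.6018495  -95.40045413  30.        ] [683.01834832 -91.79317738 254.        ] hammer [462.49026389 332.91066569  20.        ] [285.68739368 397.79800807  30.        ]
```

The low spools come out 173.5 mm apart (174 expected). The rack's yaw is about 25°, the foot and pin agree to within 2 mm, and the tray measures about 135 mm. I'll move above the stand.

Emit:
servo_tool([
  [26.6, 48.3, -4.9, 0, 0, 57, 1],
  [26.6, 48.3, -4.9, 0, 0, 57, 1],
  [26.6, 48.3, -4.9, 0, 0, 57, 1],
  [26.6, 48.3, -4.9, 0, 0, 57, 1],
  [26.6, 48.3, -4.9, 0, 0, 57, 1],
  [26.6, 48.3, -4.9, 0, 0, 57, 1],
  [26.6, 48.3, -4.9, 0, 0, 57, 1],
  [26.6, 48.3, -4.9, 0, 0, 57, 1],
  [26.6, 48.3, -4.9, 0, 0, 57, 1],
  [26.6, 48.3, -4.9, 0, 0, 57, 1],
  [26.6, 48.3, -4.9, 0, 0, 57, 1],
  [26.6, 48.3, -4.9, 0, 0, 57, 1],
  [26.6, 48.3, -4.9, 0, 0, 57, 1],
  [26.6, 48.3, -4.9, 0, 0, 57, 1],
  [26.6, 48.3, -4.9, 0, 0, 57, 1],
  [26.6, 48.3, -4.9, 0, 0, 57, 1],
  [26.6, 48.3, -4.9, 0, 0, 57, 1],
  [26.6, 48.3, -4.9, 0, 0, 57, 1],
])

```text
t: 1.6
ee_pos: [504.5, -95.7, 139.9]
orientation: [-2.417, -2.007, 0.001]
ft_force: [0.2, -0.3, -0.9]
width: 88.0
grasp_force: 0.0
```

Emit:
servo_tool([
  [0, 0, -3, 0, 0, 0, 1],
  [0, 0, -6, 0, 0, 0, 1],
  [0, 0, -8, 0, 0, 0, 1],
  [0, 0, -10, 0, 0, 0, 1],
  [0, 0, -11, 0, 0, 0, 1],
  [0, 0, -11.9, 0, 0, 0, 1],
  [0, 0, -11.9, 0, 0, 0, 1],
  [0, 0, -11.9, 0, 0, 0, 1],
  [0, 0, -11.9, 0, 0, 0, 1],
])

```text
t: 2.35
ee_pos: [506.0, -94.8, 21.8]
orientation: [2.415, 2.008, 0.002]
ft_force: [0.6, 0.2, 0.0]
width: 87.9
grasp_force: 0.0
```

```bash
python3 - <<'E'
from h import *
t=shot('top','top1');s=shot('side','side1'); o=ctrl.get_obs(); print(o['ee_pos'],o['ft_force'],o['qpos'])
a=cv2.resize(t['image'][150:260,310:430],None,fx=3.3,fy=3.3)[:,:,::-1];b=cv2.resize(s['image'][130:240,280:400],None,fx=3.3,fy=3.3)[:,:,::-1]
cv2.imwrite('pics/c2.png',np.hstack([a,b]))
E
```

```text
[506.07085203 -94.59909933  21.90425112] [-0.16605334 -0.86789946 -0.29739423] [-2.07919425e-01  5.27610059e-01  1.96681640e+00  1.83619722e-05
  6.45231601e-01 -2.47049820e-02]
```

View pics/c2.png

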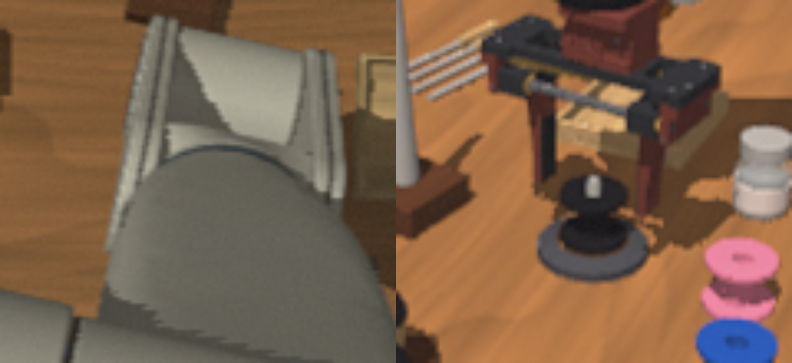

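The crop shows the open fingers either side of the spool. Their tips, at about crop (545,190) and (650,212), look higher or farther back than expected, so I'll check by projection.

```bash
python3 - <<'E'
from h import *
s=load('side1')
for z in(22,41,60):
  for e in(-51,-44,0,44,51):
    p=np.array([506.07+e*.983,-94.6-e*.183,z]); print(z,e,((proj(s,p)-[280,130])*3.3).round())
for z in(14,58,73): print(z,((proj(s,[505,-94,z])-[280,130])*3.3).round())
E
```

```text
22 -51 [249. 248.]
22 -44 [241. 246.]
22 0 [195. 229.]
22 44 [151. 213.]
22 51 [144. 211.]
41 -51 [250. 228.]
41 -44 [242. 226.]
41 0 [195. 209.]
41 44 [151. 194.]
41 51 [144. 191.]
60 -51 [251. 208.]
60 -44 [243. 205.]
60 0 [196. 189.]
60 44 [151. 174.]
60 51 [143. 171.]
14 [196. 238.]
58 [197. 192.]
73 [197. 175.]
```

```bash
python3 - <<'E'
from h import *
o=ctrl.get_obs();print(o['t'],o['ee_pos'])
s0=load('side0')['image'].astype(int);s1=load('side1')['image'].astype(int)
s2=shot('side','side2')['image'].astype(int)
print(np.abs(s2-s1).max())
a=s2[170:215,312:368].astype(np.uint8); b=s0[170:215,312:368].astype(np.uint8)
f=lambda m:cv2.resize(m,None,fx=7,fy=7,interpolation=0)[:,:,::-1]
cv2.imwrite('pics/c3.png',np.hstack([f(b),f(a)]))
E
```

```text
2.45 [506.07085203 -94.59909933  21.90425112]
54
```

View pics/c3.png

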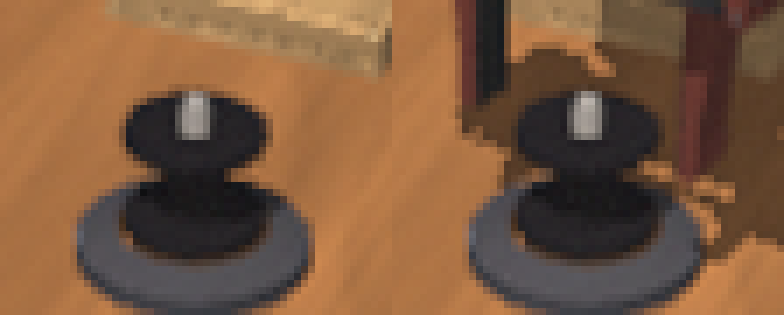

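The finger tips appear at side-view pixels (325,185) and (355,195), about 9 px above where z = 22 projects. That suggests the open fingers sit higher than the shut-finger TCP. I'll close on the spool and look again.

Emit:
servo_tool([
  [0, 0, 0, 0, 0, 0, 0.3],
  [0, 0, 0, 0, 0, 0, 0.3],
  [0, 0, 0, 0, 0, 0, 0.3],
  [0, 0, 0, 0, 0, 0, 0],
  [0, 0, 0, 0, 0, 0, 0],
  [0, 0, 0, 0, 0, 0, 0],
  [0, 0, 0, 0, 0, 0, 0],
  [0, 0, 0, 0, 0, 0, 0],
])

```text
t: 3.17
ee_pos: [505.4, -94.4, 20.9]
orientation: [2.415, 2.009, 0.0]
ft_force: [0.3, -0.1, 1.3]
width: 54.5
grasp_force: 30.0
```

```bash
python3 - <<'E'
from h import *
o=ctrl.get_obs();print(o['t'],o['ee_pos'],o['ft_force'],o['width'],o['grasp_force'])
s2=shot('side','side3')['image']
f=lambda m:cv2.resize(m,None,fx=7,fy=7,interpolation=0)[:,:,::-1]
cv2.imwrite('pics/c4.png',f(s2[140:215,300:380]))
E
```

```text
3.1667 [505.38341215 -94.38101286  20.92459241] [ 0.25363534 -0.05511205  1.26221288] 54.532554922721246 30.00036757439375
```

View pics/c4.png

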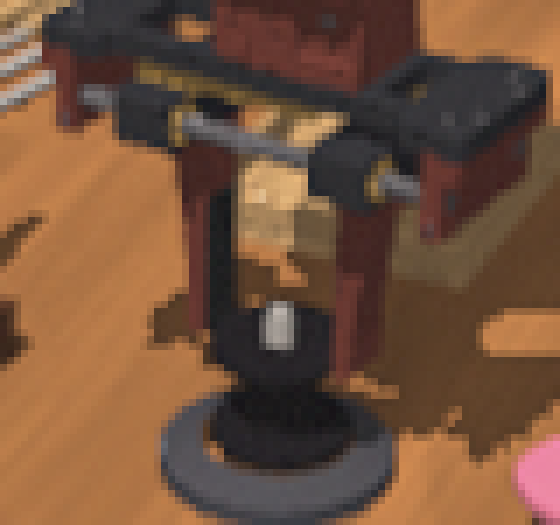

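The spool is gripped at 54.5 mm with 30 N, though the fingers visibly end near the upper flange. I'll lift straight up and check.

Emit:
servo_tool([
  [0, 0, 0.5, 0, 0, 0, -0.2],
  [0, 0, 1, 0, 0, 0, -0.2],
  [0, 0, 2, 0, 0, 0, -0.2],
  [0, 0, 3, 0, 0, 0, -0.2],
  [0, 0, 4, 0, 0, 0, -0.2],
  [0, 0, 5.5, 0, 0, 0, -0.2],
  [0, 0, 7, 0, 0, 0, -0.2],
  [0, 0, 9, 0, 0, 0, -0.2],
  [0, 0, 10, 0, 0, 0, -0.2],
  [0, 0, 10, 0, 0, 0, -0.2],
  [0, 0, 10, 0, 0, 0, -0.2],
])

```text
t: 4.13
ee_pos: [505.5, -94.4, 121.6]
orientation: [2.414, 2.008, 0.002]
ft_force: [-0.3, 0.3, -1.0]
width: 54.4
grasp_force: 30.0
```

```bash
python3 - <<'E'
from h import *
o=ctrl.get_obs();print(o['t'],o['ee_pos'],o['ft_force'],o['width'],o['grasp_force'])
d=shot('side','side4');s=d['image']
for z in(100,112,121,159): print(z,proj(d,[o['ee_pos'][0],o['ee_pos'][1],z]).round(1))
f=lambda m:cv2.resize(m,None,fx=5,fy=5,interpolation=0)[:,:,::-1]
cv2.imwrite('pics/c5.png',f(s[100:215,300:380]))
E
```

```text
4.1333 [505.49526564 -94.43750314 121.56101869] [-0.32113163  0.31161896 -0.9517384 ] 54.378000563508934 29.999842434190214
100 [339.8 174. ]
112 [339.9 169.8]
121 [340.  166.7]
159 [340.3 153.1]
```

View pics/c5.png

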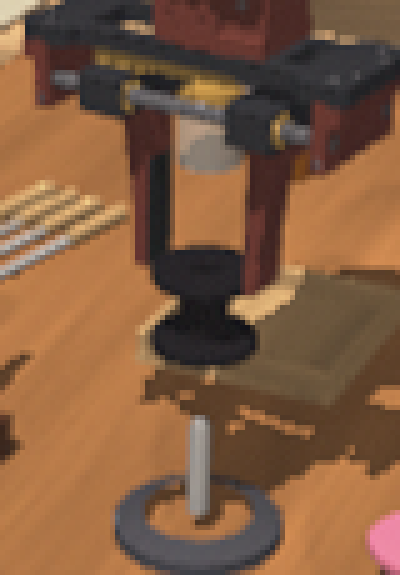

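The spool is clear of the pin and hanging upright, with its underside about 7 mm below the TCP. I'll carry it to the tray centre at (547,-325).

Emit:
servo_tool([
  [1, -4, 0, 0, 0, 0, -0.2],
  [2, -8, 0, 0, 0, 0, -0.2],
  [2.7, -12, 0, 0, 0, 0, -0.2],
  [3.4, -16, 0, 0, 0, 0, -0.2],
  [3.8, -20, 0, 0, 0, 0, -0.2],
  [4.2, -23, 0, 0, 0, 0, -0.2],
  [4.2, -23, -3, 0, 0, 0, -0.2],
  [4.2, -23, -6, 0, 0, 0, -0.2],
  [4.2, -23, -8, 0, 0, 0, -0.2],
  [4.2, -23, -9.3, 0, 0, 0, -0.2],
  [4.2, -23, -9.8, 0, 0, 0, -0.2],
  [4.2, -23, -10.2, 0, 0, 0, -0.2],
  [4.2, -23, -10.5, 0, 0, 0, -0.2],
  [4.2, -23, -10.5, 0, 0, 0, -0.2],
])

```text
t: 5.35
ee_pos: [547.7, -324.4, 16.3]
orientation: [2.414, 2.009, 0.0]
ft_force: [-0.0, 0.2, -0.5]
width: 54.3
grasp_force: 30.0
```

Emit:
servo_tool([
  [0, 0, -0.1, 0, 0, 0, -0.2],
  [0, 0, -0.2, 0, 0, 0, -0.2],
  [0, 0, -0.3, 0, 0, 0, -0.2],
  [0, 0, -0.3, 0, 0, 0, -0.2],
  [0, 0, -0.3, 0, 0, 0, -0.2],
])

```text
t: 5.77
ee_pos: [547.4, -324.4, 13.2]
orientation: [2.415, 2.009, 0.0]
ft_force: [0.3, -0.1, -0.5]
width: 54.1
grasp_force: 30.0
```

Emit:
servo_tool([
  [0, 0, -0.05, 0, 0, 0, -0.2],
  [0, 0, -0.1, 0, 0, 0, -0.2],
  [0, 0, -0.1, 0, 0, 0, -0.2],
  [0, 0, -0.1, 0, 0, 0, -0.2],
])

```text
t: 6.1
ee_pos: [547.4, -324.5, 12.8]
orientation: [2.415, 2.009, 0.0]
ft_force: [-1.8, 1.6, 7.5]
width: 54.8
grasp_force: 30.0
```

It touched the tray floor as expected (7.5 N). Releasing.

Emit:
servo_tool([
  [0, 0, 0, 0, 0, 0, 0.5],
  [0, 0, 0, 0, 0, 0, 0.5],
  [0, 0, 0, 0, 0, 0, 0.5],
  [0, 0, 0, 0, 0, 0, 0.5],
  [0, 0, 1, 0, 0, 0, 0.5],
  [0, 0, 3, 0, 0, 0, 0.5],
  [0, 0, 6, 0, 0, 0, 0.5],
  [0, 0, 10, 0, 0, 0, 0.5],
  [0, 0, 14, 0, 0, 0, 0.5],
  [0, 0, 18, 0, 0, 0, 0.5],
  [0, 0, 18, 0, 0, 0, 0.5],
])

```text
t: 7.02
ee_pos: [551.5, -327.0, 201.5]
orientation: [2.405, 2.0, 0.007]
ft_force: [1.6, -0.4, 0.9]
width: 66.3
grasp_force: 0.0
```

```bash
python3 - <<'E'
from h import *
from scipy.spatial.transform import Rotation as R
t=shot('top','top5');d=shot('side','side5');o=ctrl.get_obs();print(o['ee_pos'])
W=np.zeros((600,800,3),np.uint8)
a=cv2.resize(t['image'][150:240,330:480],None,fx=3,fy=3,interpolation=0)[:,:,::-1];b=cv2.resize(d['image'][130:220,310:400],None,fx=5,fy=5,interpolation=0)[:,:,::-1]
W[:270,:450]=a; W[:450,350+0:350]=0; W[275:275+0]=0
W=np.zeros((600,800,3),np.uint8); W[:270,:450]=a; W[150:600,450:800]=b[:,:350]
# rack crop
c=cv2.resize(t['image'][165:215,215:305],None,fx=5,fy=5,interpolation=0)[:,:,::-1]; W[290:540,:450]=c
cv2.imwrite('pics/c6.png',W)
y=25.1; Rz=R.from_euler('z',y+10.6,degrees=True); yr=np.array([-np.sin(np.radians(y)),np.cos(np.radians(y)),0])
print(np.degrees((R.from_rotvec(-np.radians(35)*yr)*Rz).as_rotvec()))
E
```

```text
[ 548.34616596 -325.0536937   194.7083782 ]
[  4.48737579 -35.27365578  34.56859747]
```

View pics/c6.png

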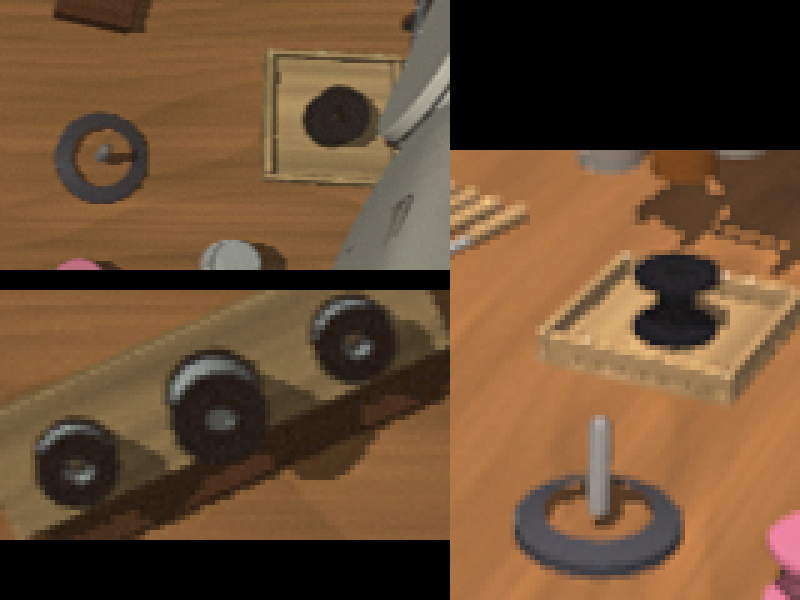

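The empty spool stands upright near the tray's centre, and the pin and foot are unmoved (top view (364,200), side view (339.6,184–203)). The three rack spools are also unmoved. I'll swing to the rack pre-grasp pose with the tool tilted 35°.

Emit:
servo_tool([
  [-2, 4, 0, 0, 0, 0, 1],
  [-4, 8, 0, 0, 0, 0, 1],
  [-6, 12, 0, 0, 0, 0, 1],
  [-7, 16, 0, 0, 0, 0, 1],
  [-7, 20, 0, 0, 0, 0, 1],
  [-7, 24, 0, 0, 0, 0, 1],
  [-7, 28, 0, 0, 0, 0, 1],
  [-7, 32, 0, 0, 0, 0, 1],
  [-6, 36, 0, 0.5, -4, 4, 1],
  [-5, 40, 0, 1, -8, 8, 1],
  [-5, 44, 0, 1.6, -12.6, 12.3, 1],
  [-4, 48, 0, 2.1, -16.5, 16, 1],
  [-4, 52.2, 0, 2.7, -21.1, 20.7, 1],
  [-4, 52.2, 0, 3.3, -26, 25.4, 1],
  [-4, 52.2, 0, 3.9, -30.6, 30, 1],
  [-4, 52.2, 0, 4.5, -35.3, 34.6, 1],
  [-4, 52.2, -3, 4.5, -35.3, 34.6, 1],
  [-4, 52.2, -5.7, 4.5, -35.3, 34.6, 1],
  [-4, 52.2, -5.7, 4.5, -35.3, 34.6, 1],
  [-4, 52.2, -5.7, 4.5, -35.3, 34.6, 1],
])

```text
t: 8.78
ee_pos: [504.8, 210.6, 160.2]
orientation: [1.477, 2.33, 0.762]
ft_force: [0.2, -0.3, 0.2]
width: 87.8
grasp_force: 0.0
```

```bash
python3 - <<'E'
from h import *
from scipy.spatial.transform import Rotation as R
o=ctrl.get_obs(); print(o['ee_pos'],o['qpos']); M=R.from_rotvec(o['orientation']).as_matrix(); print(M.round(3))
a=np.array([-.520,-.243,.819]); F=np.array([548.5,217.2,60]); v=o['ee_pos']-F; print('along',v@a,'off',(v-(v@a)*a).round(1),'to grasp',(F+4.5*a-o['ee_pos']).round(1))
E
```

```text
[504.77036246 210.60907889 160.16261141] [ 0.29291051  0.18666512  2.26447967  0.927831    0.16073798 -1.03040115]
[[-0.439  0.75   0.494]
 [ 0.897  0.339  0.283]
 [ 0.045  0.568 -0.822]]
along 106.37418409180613 off [11.6 19.3 13. ] to grasp [ 41.4   5.5 -96.5]
```

J5 would end up near its lower limit (and a wrist singularity) with the tool fully tilted 35°. I'll grip instead with the fingers closing across the rack (horizontally) and less tool tilt, then turn the spool upright after lifting. First I'll check where the real finger tips are relative to the reported TCP.

```bash
python3 - <<'E'
from h import *
from scipy.spatial.transform import Rotation as R
# start pose tips
s0=load('side0'); s7=shot('side','side7'); o=ctrl.get_obs(); M=R.from_rotvec(o['orientation']).as_matrix()
print('ee',o['ee_pos'])
for e in(-44,44):
    print('start',proj(s0,np.array([239,-577,188.2])+e*np.array([.383,-.924,0])).round(), 'now tcp',proj(s7,o['ee_pos']+e*M[:,1]).round(),'27 back',proj(s7,o['ee_pos']+e*M[:,1]-27*M[:,2]).round())
im=s0['image'][40:120,440:540]; a=cv2.resize(im,None,fx=4,fy=4,interpolation=0)
b=cv2.resize(s7['image'][100:300,200:400],None,fx=2,fy=2,interpolation=0)
W=np.zeros((400,800,3),np.uint8);W[:320,:400]=a;W[:,400:]=b
cv2.imwrite('pics/c7.png',W[:,:,::-1])
yr=25.1;y0=10.6
# target turn: from current to closing along rack y (az -64.9), tool tilt 18
x=np.radians(yr); xr=np.array([np.cos(x),np.sin(x),0]); yv=np.array([-np.sin(x),np.cos(x),0])
def tool(t,sgn):
    z=np.sin(np.radians(t))*xr-np.array([0,0,np.cos(np.radians(t))]); yy=sgn*yv; return np.c_[np.cross(yy,z),yy,z]
c0=R.from_rotvec(np.radians([4.5,-35.3,34.6]))*R.from_euler('z',57,degrees=True)*R.from_rotvec([-3.07991815e+00,-6.12762287e-01,0])
for sg in(1,-1): print(sg,np.degrees((R.from_matrix(tool(18,sg))*c0.inv()).as_rotvec()).round(1))
E
```

```text
ee [504.1582916  210.3862928  158.91904425]
start [480. 104.] now tcp [300. 227.] 27 back [307. 217.]
start [471.  95.] now tcp [259. 206.] 27 back [267. 195.]
1 [-42.   -5.   80.7]
-1 [ 30.8  29.1 -80.9]
```

View pics/c7.png

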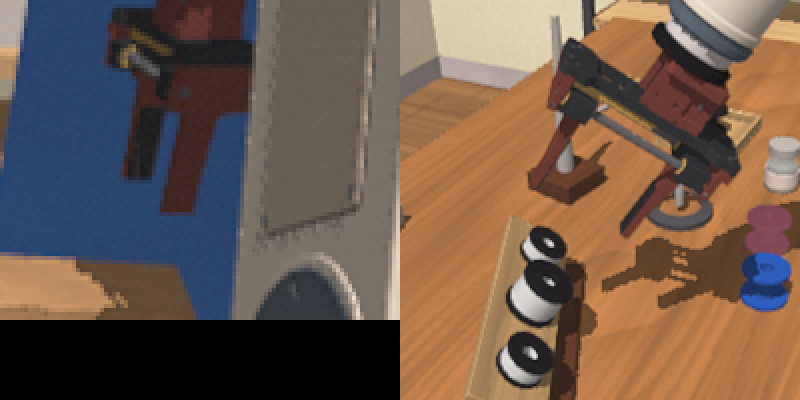

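In both views the visible finger ends sit about 27–30 mm behind the reported TCP, so I'll allow for that. First I'll undo the tilt.

Emit:
servo_tool([
  [-1.1, -0.5, 3, -0.6, 4.7, -4.6, 0.65],
  [-1.1, -0.5, 3, -1.1, 8.8, -8.6, 0.65],
  [-1.1, -0.5, 3, -1.7, 13.2, -12.9, 0.65],
  [-1.1, -0.5, 3, -2.2, 17.6, -17.3, 0.65],
  [-1.1, -0.5, 3, -2.8, 22, -21.6, 0.65],
  [-1.1, -0.5, 3, -3.4, 26.5, -26, 0.65],
  [-1.1, -0.5, 3, -3.9, 31, -30.3, 0.65],
  [-1.1, -0.5, 3, -4.5, 35.3, -34.6, 0.65],
  [-1.1, -0.5, 3, -4.5, 35.3, -34.6, 0.65],
  [-1.1, -0.5, 3, -4.5, 35.3, -34.6, 0.65],
  [-1.1, -0.5, 3, -4.5, 35.3, -34.6, 0.65],
  [-1.1, -0.5, 3, -4.5, 35.3, -34.6, 0.65],
  [-1.1, -0.5, 3, -4.5, 35.3, -34.6, 0.65],
  [-1.1, -0.5, 3, -4.5, 35.3, -34.6, 0.65],
])

```text
t: 10.0
ee_pos: [493.9, 205.3, 191.5]
orientation: [-2.403, -1.973, -0.049]
ft_force: [-0.8, 0.0, 0.2]
width: 72.5
grasp_force: 0.0
```

```bash
python3 - <<'E'
from h import *
from scipy.spatial.transform import Rotation as R
o=ctrl.get_obs();print(o['ee_pos'],o['qpos'].round(3),o['width'])
x=np.radians(25.1);xr=np.array([np.cos(x),np.sin(x),0]); yv=np.array([-np.sin(x),np.cos(x),0])
t=np.radians(18); z=np.sin(t)*xr-np.array([0,0,np.cos(t)]); T=R.from_matrix(np.c_[np.cross(-yv,z),-yv,z])
C=R.from_rotvec(o['orientation']); print(C.as_matrix().round(3)); print(np.degrees((T*C.inv()).as_rotvec()).round(1))
E
```

```text
[493.9142893  205.32316821 191.47765603] [0.346 0.278 1.842 0.048 1.003 0.516] 72.54937717981464
[[ 0.195  0.981  0.004]
 [ 0.98  -0.195  0.045]
 [ 0.045 -0.005 -0.999]]
[ 12.4 -10.1 -53.4]
```

Emit:
servo_tool([
  [0, -0.6, 0, 1.5, -1.2, -6.5, 0.65],
  [0, -1.3, 0, 3, -2.5, -13, 0.65],
  [0, -1.3, 0, 4.6, -3.8, -20, 0.65],
  [0, -1.3, -1, 6.2, -5, -26.7, 0.65],
  [0, -1.3, -2, 7.8, -6.3, -33.4, 0.65],
  [0, -1.3, -3, 9.3, -7.6, -40, 0.65],
  [0, -1.3, -3, 10.8, -8.8, -46.7, 0.65],
  [0, -1.3, -3, 12.4, -10.1, -53.4, 0.65],
  [0, -1.3, -3, 12.4, -10.1, -53.4, 0.65],
  [0, -1.3, -3, 12.4, -10.1, -53.4, 0.65],
  [0, -1.3, -3, 12.4, -10.1, -53.4, 0.65],
])

```text
t: 10.92
ee_pos: [495.4, 193.2, 162.7]
orientation: [-2.964, -0.664, -0.472]
ft_force: [-0.0, -0.3, -0.5]
width: 72.2
grasp_force: 0.0
```

```bash
cat > g.py <<'E'
from h import *
from scipy.spatial.transform import Rotation as R
o=ctrl.get_obs();print(o['t'],o['ee_pos'].round(1),o['qpos'].round(3),o['width'].round(1),o['ft_force'].round(1))
x=np.radians(25.1);xr=np.array([np.cos(x),np.sin(x),0]); yv=np.array([-np.sin(x),np.cos(x),0])
t=np.radians(18); z=np.sin(t)*xr-np.array([0,0,np.cos(t)]); T=R.from_matrix(np.c_[np.cross(-yv,z),-yv,z])
C=R.from_rotvec(o['orientation']); print('turn',np.degrees((T*C.inv()).as_rotvec()).round(1))
a=np.array([-.520,-.243,.819]); G=np.array([537.3,211.9,60.5])
for h in(60,20,0): print(h,(G+h*a-o['ee_pos']).round(1))
E
python3 g.py
```

```text
Traceback (most recent call last):
  File "g.py", line 3, in <module>
    o=ctrl.get_obs();print(o['t'],o['ee_pos'].round(1),o['qpos'].round(3),o['width'].round(1),o['ft_force'].round(1))
                                                                          ^^^^^^^^^^^^^^^^
AttributeError: 'float' object has no attribute 'round'
```

```bash
sed -i "s/o\['width'\].round(1)/o['width']/" g.py; python3 g.py
```

```text
10.9167 [495.4 193.2 162.7] [0.328 0.195 2.088 0.065 0.546 1.407] 72.17839023177908 [-0.  -0.3 -0.5]
turn [ 0.   0.1 -0.2]
60 [ 10.7   4.1 -53.1]
20 [ 31.5  13.8 -85.8]
0 [  41.9   18.7 -102.2]
```

Emit:
servo_tool([
  [0.5, 0.2, -2.5, 0, 0, 0, 0.65],
  [1.1, 0.4, -5.3, 0, 0, 0, 0.65],
  [1.6, 0.65, -6.1, 0, 0, 0, 0.65],
  [2.1, 0.9, -6.9, 0, 0, 0, 0.65],
  [2.6, 1.15, -7.8, 0, 0, 0, 0.65],
  [3.2, 1.4, -8.6, 0, 0, 0, 0.65],
  [3.6, 1.6, -9.3, 0, 0, 0, 0.65],
  [3.9, 1.75, -9.7, 0, 0, 0, 0.65],
  [3.9, 1.75, -9.7, 0, 0, 0, 0.65],
  [3.9, 1.75, -9.7, 0, 0, 0, 0.65],
])

```text
t: 11.75
ee_pos: [534.3, 210.7, 65.2]
orientation: [-2.965, -0.658, -0.47]
ft_force: [0.2, 0.1, -0.1]
width: 72.5
grasp_force: 0.0
```

```bash
python3 g.py; python3 - <<'E'
from h import *
d=shot('side','side8')['image']; cv2.imwrite('pics/c8.png',cv2.resize(d[150:310,220:340],None,fx=3.7,fy=3.7,interpolation=0)[:,:,::-1])
E
```

```text
11.75 [534.3 210.7  65.2] [0.336 0.431 2.058 0.093 0.341 1.388] 72.48355862399004 [ 0.2  0.1 -0.1]
turn [-0.   0.   0.1]
60 [-28.2 -13.4  44.5]
20 [-7.4 -3.7 11.7]
0 [ 3.   1.2 -4.7]
```

View pics/c8.png

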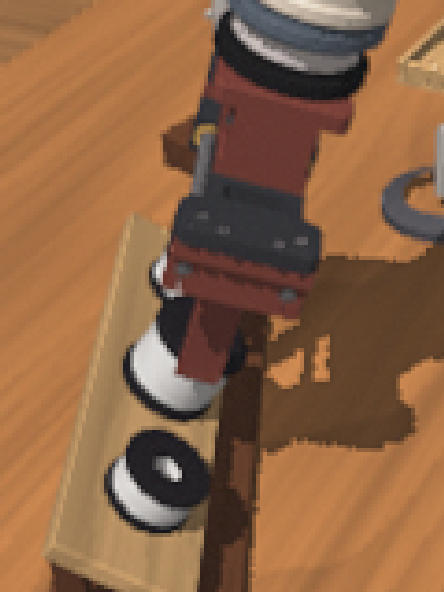

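```bash
python3 - <<'E'
from h import *
d=load('side8'); a=np.array([-.520,-.243,.819]); yv=np.array([-.424,.906,0]); xr=np.array([.906,.424,0]);F=np.array([548.5,217.2,60])
zt=.309*xr-np.array([0,0,.951]); E=np.array([534.3,210.7,65.2])
c=lambda p:((proj(d,p)-[220,150])*3.7).round()
for h in(0,22,40,44): print(h,c(F+h*a),c(F+h*a+28*yv),c(F+h*a+36*yv))
for s in(0,20,28,34,60): print('s',s,c(E-s*zt+36*yv),c(E-s*zt+46*yv))
v=E-F; print(v@a, v@(.819*xr+np.array([0,0,.574])), v@yv)
E
```

```text
0 [158. 382.] [151. 416.] [149. 426.]
22 [178. 356.] [172. 390.] [170. 400.]
40 [195. 335.] [189. 368.] [188. 378.]
44 [198. 330.] [193. 363.] [192. 373.]
s 0 [178. 418.] [176. 431.]
s 20 [187. 391.] [185. 403.]
s 28 [190. 379.] [188. 392.]
s 34 [193. 371.] [191. 384.]
s 60 [205. 333.] [203. 346.]
13.222300000000027 -9.808962800000032 0.13180000000001885
```

The finger tip shows at crop (203,380), just overlapping the top flange, so I need to go deeper along the peg axis, watching the force.

Emit:
servo_tool([
  [0.1, 0.05, -0.15, 0, 0, 0, 0.65],
  [0.2, 0.1, -0.3, 0, 0, 0, 0.65],
  [0.3, 0.13, -0.45, 0, 0, 0, 0.65],
  [0.36, 0.17, -0.57, 0, 0, 0, 0.65],
  [0.36, 0.17, -0.57, 0, 0, 0, 0.65],
  [0.36, 0.17, -0.57, 0, 0, 0, 0.65],
])

```text
t: 12.3
ee_pos: [537.8, 212.3, 59.4]
orientation: [-2.965, -0.658, -0.471]
ft_force: [0.6, -0.1, -0.2]
width: 72.4
grasp_force: 0.0
```

Emit:
servo_tool([
  [0.05, 0.02, -0.08, 0, 0, 0, 0.65],
  [0.1, 0.05, -0.16, 0, 0, 0, 0.65],
  [0.15, 0.07, -0.24, 0, 0, 0, 0.65],
  [0.15, 0.07, -0.24, 0, 0, 0, 0.65],
  [0.15, 0.07, -0.24, 0, 0, 0, 0.65],
])

```text
t: 12.72
ee_pos: [539.3, 213.1, 57.0]
orientation: [-2.965, -0.658, -0.471]
ft_force: [0.1, 0.5, -0.9]
width: 72.9
grasp_force: 0.0
```

Emit:
servo_tool([
  [0.05, 0.02, -0.08, 0, 0, 0, 0.65],
  [0.1, 0.05, -0.16, 0, 0, 0, 0.65],
  [0.15, 0.07, -0.24, 0, 0, 0, 0.65],
  [0.15, 0.07, -0.24, 0, 0, 0, 0.65],
])

```text
t: 13.05
ee_pos: [540.9, 213.8, 54.6]
orientation: [-2.965, -0.658, -0.471]
ft_force: [0.2, 0.3, 0.4]
width: 72.6
grasp_force: 0.0
```

Emit:
servo_tool([
  [0.05, 0.02, -0.08, 0, 0, 0, 0.65],
  [0.1, 0.05, -0.16, 0, 0, 0, 0.65],
  [0.15, 0.07, -0.24, 0, 0, 0, 0.65],
  [0.15, 0.07, -0.24, 0, 0, 0, 0.65],
])

```text
t: 13.38
ee_pos: [542.4, 214.5, 52.2]
orientation: [-2.965, -0.658, -0.471]
ft_force: [0.1, -0.4, -0.1]
width: 72.4
grasp_force: 0.0
```

There's no contact even with the TCP nominally below the board, so the real finger ends are about 28 mm behind it. I'll continue down to hold both flanges, probing as I go.

Emit:
servo_tool([
  [0.1, 0.04, -0.3, 0, 0, 0, 0.65],
  [0.2, 0.1, -0.55, 0, 0, 0, 0.65],
  [0.3, 0.14, -0.8, 0, 0, 0, 0.65],
  [0.4, 0.18, -1.05, 0, 0, 0, 0.65],
  [0.45, 0.2, -1.2, 0, 0, 0, 0.65],
  [0.45, 0.2, -1.2, 0, 0, 0, 0.65],
  [0.45, 0.2, -1.2, 0, 0, 0, 0.65],
])

```text
t: 13.97
ee_pos: [546.8, 216.4, 40.1]
orientation: [-2.966, -0.658, -0.47]
ft_force: [-0.7, 1.0, 0.3]
width: 72.5
grasp_force: 0.0
```

Emit:
servo_tool([
  [0.05, 0.02, -0.1, 0, 0, 0, 0.65],
  [0.1, 0.05, -0.2, 0, 0, 0, 0.65],
  [0.1, 0.05, -0.25, 0, 0, 0, 0.65],
  [0.1, 0.05, -0.25, 0, 0, 0, 0.65],
])

```text
t: 14.3
ee_pos: [547.8, 217.0, 37.7]
orientation: [-2.965, -0.658, -0.471]
ft_force: [0.4, -0.7, -0.0]
width: 72.4
grasp_force: 0.0
```

Emit:
servo_tool([
  [0.05, 0.02, -0.08, 0, 0, 0, 0.65],
  [0.1, 0.05, -0.16, 0, 0, 0, 0.65],
  [0.16, 0.07, -0.25, 0, 0, 0, 0.65],
  [0.16, 0.07, -0.25, 0, 0, 0, 0.65],
  [0.16, 0.07, -0.25, 0, 0, 0, 0.65],
])

```text
t: 14.72
ee_pos: [549.5, 217.7, 35.2]
orientation: [-2.965, -0.658, -0.471]
ft_force: [-0.2, 0.1, 0.9]
width: 72.4
grasp_force: 0.0
```

Emit:
servo_tool([
  [0, 0, 0, 0, 0, 0, 0.45],
  [0, 0, 0, 0, 0, 0, 0.35],
  [0, 0, 0, 0, 0, 0, 0.25],
  [0, 0, 0, 0, 0, 0, 0],
  [0, 0, 0, 0, 0, 0, -0.2],
  [0, 0, 0, 0, 0, 0, -0.2],
  [0, 0, 0, 0, 0, 0, -0.2],
  [0, 0, 0, 0, 0, 0, -0.2],
])

```text
t: 15.38
ee_pos: [549.0, 218.2, 35.4]
orientation: [-2.965, -0.658, -0.47]
ft_force: [-3.2, 4.3, 1.8]
width: 55.2
grasp_force: 30.0
```

```bash
python3 g.py
```

```text
15.3833 [549.  218.2  35.4] [0.341 0.506 2.031 0.105 0.293 1.379] 55.18583536325572 [-3.2  4.3  1.8]
turn [-0.   0.   0.1]
60 [-42.9 -20.9  74.3]
20 [-22.1 -11.2  41.5]
0 [-11.7  -6.3  25.1]
```

Gripped at 55.2 mm. Now I'll pull off along the peg axis.

Emit:
servo_tool([
  [-0.2, -0.1, 0.35, 0, 0, 0, -0.2],
  [-0.5, -0.22, 0.75, 0, 0, 0, -0.2],
  [-0.8, -0.35, 1.2, 0, 0, 0, -0.2],
  [-1.2, -0.55, 1.9, 0, 0, 0, -0.2],
  [-1.7, -0.8, 2.7, 0, 0, 0, -0.2],
  [-2.3, -1.1, 3.6, 0, 0, 0, -0.2],
  [-3.1, -1.45, 4.9, 0, 0, 0, -0.2],
  [-3.5, -1.7, 7, 0, 0, 0, -0.2],
  [-3.5, -1.7, 10, 0, 0, 0, -0.2],
  [-3.5, -1.7, 12, 0, 0, 0, -0.2],
  [-3.5, -1.7, 12, 0, 0, 0, -0.2],
])

```text
t: 16.3
ee_pos: [516.6, 201.2, 160.3]
orientation: [-2.963, -0.657, -0.483]
ft_force: [0.5, 0.8, -3.2]
width: 55.6
grasp_force: 30.0
```

Held, with a load of about 3.2 N. I'll turn the spool upright and bring it near the stand, stopping short to check.

Emit:
servo_tool([
  [-0.5, -1, 0, -2.5, 5.3, 0, -0.2],
  [-1, -3, 0, -4.9, 10.5, 0, -0.2],
  [-2, -6, 0, -7.4, 15.8, 0, -0.2],
  [-3, -9, 0, -9.9, 21.1, 0, -0.2],
  [-3, -12, 0, -12.4, 26.4, 0, -0.2],
  [-3, -15, 0, -14.8, 31.7, 0, -0.2],
  [-3, -18, 0, -14.8, 31.7, 0, -0.2],
  [-3, -21, 0, -14.8, 31.7, 0, -0.2],
  [-2.7, -24, 0, -14.8, 31.7, 0, -0.2],
  [-2.4, -27, 0, -14.8, 31.7, 0, -0.2],
  [-2.4, -29, 0, -14.8, 31.7, 0, -0.2],
  [-2.4, -30, -1, -14.8, 31.7, 0, -0.2],
  [-2.4, -30, -2, -14.8, 31.7, 0, -0.2],
  [-2.4, -30, -2, -14.8, 31.7, 0, -0.2],
  [-2.4, -30, -2, -14.8, 31.7, 0, -0.2],
  [-2.4, -30, -2, -14.8, 31.7, 0, -0.2],
])

```text
t: 17.63
ee_pos: [490.2, -98.1, 134.8]
orientation: [2.973, 0.662, -0.444]
ft_force: [0.6, 0.6, -2.9]
width: 55.2
grasp_force: 30.0
```

```bash
python3 g.py|head -1; python3 - <<'E'
from h import *
t=shot('top','top9')
d=shot('side','side9'); o=ctrl.get_obs(); e=o['ee_pos']; xr=np.array([.906,.424,0])
b=e+13.4*xr+[0,0,20.65]; f=6
c=lambda p:((proj(d,p)-[300,110])*f).round(1)
print('pred base',b.round(1),c(b),'top',c(b+[0,0,44]),'pintip',c([505.2,-94.2,73]),'root',c([505.2,-94.2,14]))
cv2.imwrite('pics/c9.png',cv2.resize(d['image'][110:210,300:380],None,fx=f,fy=f,interpolation=0)[:,:,::-1])
E
```

```text
17.6333 [490.2 -98.1 134.8] [-0.116  0.451  1.772 -0.167  1.178  1.101] 55.17290530901958 [ 0.6  0.6 -2.9]
pred base [502.8 -92.7 156. ] [245.8 268.1] top [248.2 169.4] pintip [238.1 438.8] root [235.6 552.6]
```

View pics/c9.png

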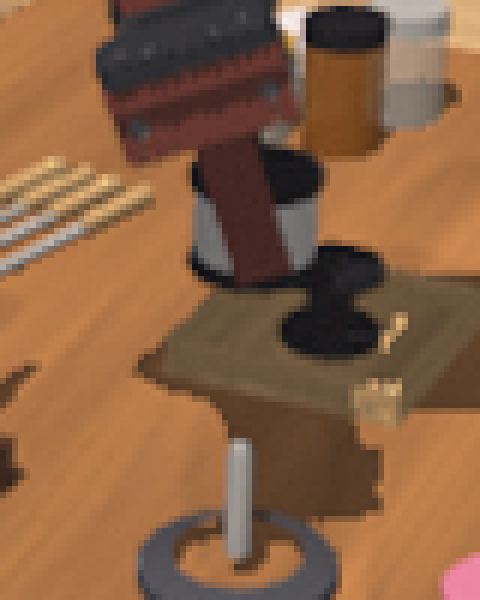

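The side crop shows the full spool held upright, with its top flange centred near crop (258,177) and its bottom rim at crop row 285. The pin tip is at crop (239,438), matching its predicted position. I've now viewed 11 pictures, one over the limit of 10, so the rest will be numeric only. Next I'll measure the spool's position relative to the pin from its outline.

```bash
python3 - <<'E'
from h import *
d=load('side9'); im=d['image'].astype(int)
sat=im.max(2)-im.min(2); m=(sat<22)  # black/grey spool (bench & finger are coloured)
for r in range(132,162): 
    c=np.where(m[r,326:362])[0]+326; print(r,''.join('#' if m[r,k] and im[r,k].max()<60 else '+' if m[r,k] else '.' for k in range(324,364)))
e=np.array([490.2,-98.1,134.8]); xr=np.array([.906,.424,0]); th=np.linspace(0,6.28,181); C=28*np.c_[np.cos(th),np.sin(th),0*th]
for ox,oz in((13.4,20.65),(9.1,16.7)):
    b=e+ox*xr+[0,0,oz]
    for z in(0,44):
        p=np.array([proj(d,b+q+[0,0,z]) for q in C]); print(ox,oz,z,p.min(0).round(1),p.max(0).round(1))
E
```

```text
132 ...................+..+.................
133 ..................#+++..................
134 ...................##+..................
135 ...................#######..............
136 ...................#########............
137 ........#...........#########...........
138 ........##..........#########+..........
139 ........##..........#########+..........
140 ........##..........#########...........
141 .........##..........########...........
142 .........+#..........#######+...........
143 .........++..........#####++............
144 .........+++..........++++++............
145 .........+++..........++++++............
146 .........+++..........++++++............
147 .........++++.........++++++............
148 .........++++.........++++++............
149 .........++++..........+++++............
150 .........+++++.........+++++............
151 ........++++++.........++++++######.....
152 ........#+++++..........+++++#########..
153 ........#++++++.........++++###########.
154 ........###++++.........+++#############
155 .........####++.........################
156 ..........#####......###################
157 ............####.######################.
158 ...............#+.+##......##########...
159 ...........................########.....
160 ...........................########.....
161 ..........................#########.....
13.4 20.65 0 [329.9 150.2] [352.4 159.9]
13.4 20.65 44 [330.  134.1] [353.1 143.2]
9.1 16.7 0 [331.6 151.6] [354.  161.4]
9.1 16.7 44 [331.8 135.6] [354.8 144.7]
```

The spool's centre column is 342.8 against the pin line at about 340.5. With the closing-direction offset added, the shift comes to (+6.0,-0.4) mm. I'll descend to just above the pin tip.

Emit:
servo_tool([
  [0.2, 0, -1.5, 0, 0, 0, -0.2],
  [0.4, 0, -3, 0, 0, 0, -0.2],
  [0.6, -0.04, -4.5, 0, 0, 0, -0.2],
  [0.6, -0.04, -6, 0, 0, 0, -0.2],
  [0.6, -0.04, -6.8, 0, 0, 0, -0.2],
  [0.6, -0.04, -7, 0, 0, 0, -0.2],
  [0.6, -0.04, -7, 0, 0, 0, -0.2],
  [0.6, -0.04, -7, 0, 0, 0, -0.2],
  [0.6, -0.04, -7, 0, 0, 0, -0.2],
])

```text
t: 18.48
ee_pos: [497.2, -99.7, 66.1]
orientation: [2.973, 0.66, -0.44]
ft_force: [-0.1, 0.9, -3.2]
width: 55.8
grasp_force: 30.0
```

```bash
cat > m.py <<'E'
from h import *
import sys
o=ctrl.get_obs(); e=o['ee_pos']; print(e.round(1),o['ft_force'].round(1))
d=shot('side',sys.argv[1]); im=d['image'].astype(int); m=(im.max(2)-im.min(2)<22)
r0,r1=int(sys.argv[2]),int(sys.argv[3])
for r in range(r0,r1): print(r,''.join('#' if m[r,k] and im[r,k].max()<60 else '+' if m[r,k] else '.' for k in range(324,364)))
th=np.linspace(0,6.28,181); C=28*np.c_[np.cos(th),np.sin(th),0*th]
yv=np.array([-.424,.906]);xr=np.array([.906,.424]);dd=np.array([505.2,-94.2])-e[:2];print('pin-tcp xr,yv',dd@xr,dd@yv)
b=np.array([505.2,-94.2,e[2]+20.65])
for z in(0,44):
    p=np.array([proj(d,b+q+[0,0,z]) for q in C]); print('spool on pin axis',z,p.min(0).round(1),p.max(0).round(1))
print(proj(d,[505.2,-94.2,73]),proj(d,[505.2,-94.2,14]))
E
python3 m.py side10 150 208
```

```text
[497.2 -99.7  66.1] [-0.1  0.9 -3.2]
150 #####...................................
151 ##.........................########.....
152 ................+++......#############..
153 ................##+....+###############.
154 ................+++....#################
155 .......................#################
156 ........................################
157 ........................###############.
158 ...........................##########...
159 .................#####+....########.....
160 ................#########..########.....
161 ................###################.....
162 ................#####################...
163 .....##..........#####################..
164 .....##..........######################.
165 ......##.........######################.
166 ......##..........#####################.
167 ......++..........######++#############.
168 ......+++.........####++++############..
169 ......+++..........+++++++.....+.##.....
170 ......++++.........+++++++..............
171 ......++++.........+++++++..............
172 ......++++.........+++++++..............
173 ......+++++........+++++
[... 1048 characters left out ...]
...
197 ....++++......++++.....####.............
198 ..+++++......+++++.......###+...........
199 .+++++.......+++++........####..........
200 +++++.........++++........+++++.........
201 +++++.........++++........++++++........
202 +++++.........+++..........+++++........
203 +++++......................+++++........
204 +++++.....................++++++........
205 ++++++...................+++++++........
206 +++++++.................++++++++........
207 +++++++++.............++++++++++........
pin-tcp xr,yv 9.63383881083759 1.609593705982688
spool on pin axis 0 [329.  173.4] [350.6 183.9]
spool on pin axis 44 [329.1 158.5] [351.2 168.4]
[339.68465342 183.12976871] [339.25866586 202.10828901]
```

It's aligned in the image: spool columns 329–350 are centred on the pin at 340. I'll correct 1.5 mm along the closing line and descend slowly, watching the force.

Emit:
servo_tool([
  [-0.06, 0.14, 0, 0, 0, 0, -0.2],
  [-0.06, 0.14, -0.3, 0, 0, 0, -0.2],
  [-0.06, 0.14, -0.6, 0, 0, 0, -0.2],
  [-0.06, 0.14, -0.9, 0, 0, 0, -0.2],
  [-0.06, 0.14, -1.2, 0, 0, 0, -0.2],
  [-0.06, 0.14, -1.4, 0, 0, 0, -0.2],
  [-0.06, 0.14, -1.6, 0, 0, 0, -0.2],
  [-0.06, 0.14, -1.6, 0, 0, 0, -0.2],
  [-0.06, 0.14, -1.6, 0, 0, 0, -0.2],
])

```text
t: 19.28
ee_pos: [495.8, -98.3, 49.1]
orientation: [2.973, 0.66, -0.443]
ft_force: [0.4, -0.9, -3.2]
width: 55.1
grasp_force: 30.0
```

Emit:
servo_tool([
  [0, 0, -0.2, 0, 0, 0, -0.2],
  [0, 0, -0.4, 0, 0, 0, -0.2],
  [0, 0, -0.6, 0, 0, 0, -0.2],
  [0, 0, -0.6, 0, 0, 0, -0.2],
])

```text
t: 19.62
ee_pos: [495.6, -98.3, 42.9]
orientation: [2.973, 0.66, -0.444]
ft_force: [-0.5, 0.2, -4.4]
width: 55.2
grasp_force: 30.0
```

```bash
python3 m.py side11 158 200
```

```text
[495.6 -98.3  42.9] [-0.5  0.2 -4.4]
158 ############........+......##########...
159 ########+..................########.....
160 #####+.....................########.....
161 ##...............++.......#########.....
162 ................++#+....#############...
163 ................+#+....###############..
164 .......................################.
165 .......................################.
166 .......................################.
167 ......................#################.
168 ..................####################..
169 ................##########.....####.....
170 ................##########..............
171 .................#########..............
172 ......#..........+#########.............
173 ......##.........#########+.............
174 ......##..........########..............
175 ......+#..........#######+..............
176 ......+++.........######++..............
177 ......+++.........+##+++++..............
178 ......+++..........+++++++..............
179 ......++++.........+++++++..............
180 ......++++.........+++++++..............
181 ......+++++........+++++
[... 331 characters left out ...]

189 .........####....######.................
190 .............######.....................
191 ..............++++......................
192 ..............++++......................
193 ..............++++......................
194 .............+++++......................
195 .........###+++++++#....................
196 .......####..+++++..####................
197 ....+++#......++++.....####.............
198 ..++++#.......++++.......###+...........
199 .+++++........++++........####..........
pin-tcp xr,yv 10.444951139675373 -0.35512207404028934
spool on pin axis 0 [329. 181.] [350.3 191.7]
spool on pin axis 44 [329.1 166.5] [350.9 176.7]
[339.68465342 183.12976871] [339.25866586 202.10828901]
```

About 10 mm onto the pin with no side force. Continuing down.

Emit:
servo_tool([
  [0, 0, -0.3, 0, 0, 0, -0.2],
  [0, 0, -0.6, 0, 0, 0, -0.2],
  [0, 0, -0.9, 0, 0, 0, -0.2],
  [0, 0, -1.2, 0, 0, 0, -0.2],
  [0, 0, -1.5, 0, 0, 0, -0.2],
  [0, 0, -1.5, 0, 0, 0, -0.2],
])

```text
t: 20.17
ee_pos: [495.4, -98.3, 27.6]
orientation: [2.973, 0.66, -0.444]
ft_force: [-0.4, -0.6, -3.6]
width: 55.3
grasp_force: 30.0
```

Emit:
servo_tool([
  [0, 0, -0.3, 0, 0, 0, -0.2],
  [0, 0, -0.6, 0, 0, 0, -0.2],
  [0, 0, -0.9, 0, 0, 0, -0.2],
  [0, 0, -1.2, 0, 0, 0, -0.2],
  [0, 0, -1.5, 0, 0, 0, -0.2],
  [0, 0, -1.5, 0, 0, 0, -0.2],
])

```text
t: 20.67
ee_pos: [495.4, -98.3, 12.7]
orientation: [2.973, 0.66, -0.444]
ft_force: [-0.6, 1.1, -2.7]
width: 55.6
grasp_force: 30.0
```

Emit:
servo_tool([
  [0, 0, -0.3, 0, 0, 0, -0.2],
  [0, 0, -0.6, 0, 0, 0, -0.2],
  [0, 0, -0.9, 0, 0, 0, -0.2],
  [0, 0, -1.2, 0, 0, 0, -0.2],
  [0, 0, -1.5, 0, 0, 0, -0.2],
  [0, 0, -1.5, 0, 0, 0, -0.2],
  [0, 0, -1.5, 0, 0, 0, -0.2],
])

```text
t: 21.25
ee_pos: [495.6, -98.3, -1.9]
orientation: [2.973, 0.66, -0.444]
ft_force: [-0.2, -0.5, -3.8]
width: 55.3
grasp_force: 30.0
```

Emit:
servo_tool([
  [0, 0, -0.1, 0, 0, 0, -0.2],
  [0, 0, -0.2, 0, 0, 0, -0.2],
  [0, 0, -0.2, 0, 0, 0, -0.2],
])

```text
t: 21.5
ee_pos: [495.8, -98.3, -3.8]
orientation: [2.973, 0.659, -0.443]
ft_force: [0.5, -0.1, -4.3]
width: 55.2
grasp_force: 30.0
```

Emit:
servo_tool([
  [0, 0, -0.1, 0, 0, 0, -0.2],
  [0, 0, -0.2, 0, 0, 0, -0.2],
  [0, 0, -0.2, 0, 0, 0, -0.2],
])

```text
t: 21.75
ee_pos: [495.8, -98.3, -5.8]
orientation: [2.973, 0.659, -0.443]
ft_force: [0.2, 0.4, -3.5]
width: 55.8
grasp_force: 30.0
```

Emit:
servo_tool([
  [0, 0, -0.1, 0, 0, 0, -0.2],
  [0, 0, -0.1, 0, 0, 0, -0.2],
  [0, 0, -0.1, 0, 0, 0, -0.2],
])

```text
t: 22.0
ee_pos: [495.8, -98.3, -6.7]
orientation: [2.973, 0.66, -0.443]
ft_force: [-0.8, 1.2, -2.9]
width: 55.2
grasp_force: 30.0
```

Emit:
servo_tool([
  [0, 0, -0.1, 0, 0, 0, -0.2],
  [0, 0, -0.1, 0, 0, 0, -0.2],
  [0, 0, -0.1, 0, 0, 0, -0.2],
])

```text
t: 22.25
ee_pos: [495.8, -98.3, -7.7]
orientation: [2.973, 0.66, -0.443]
ft_force: [0.1, 0.9, -3.5]
width: 55.8
grasp_force: 30.0
```

Emit:
servo_tool([
  [0, 0, -0.1, 0, 0, 0, -0.2],
  [0, 0, -0.1, 0, 0, 0, -0.2],
  [0, 0, -0.1, 0, 0, 0, -0.2],
])

```text
t: 22.5
ee_pos: [495.9, -98.3, -8.0]
orientation: [2.973, 0.659, -0.443]
ft_force: [-1.5, 2.1, 4.2]
width: 55.3
grasp_force: 30.0
```

```bash
python3 m.py side12 174 215
```

```text
[495.9 -98.3  -8. ] [-1.5  2.1  4.2]
174 ##+#+##++++########+....................
175 #+################......................
176 +################...+...................
177 ###############.....#...................
178 ##########..........#...................
179 #######.................................
180 ###..............+......................
181 +...............##+.....................
182 ...............+++......................
183 .................+......................
184 ........................................
185 ......................##................
186 .....................####...............
187 .................++#######..............
188 ...............+++########..............
189 ................++#######...............
190 ................#########...............
191 ......##.........########...............
192 ......+#.........#######+...............
193 ......++.........######++...............
194 ......+++.........###++++...............
195 ......+++.........+++++++...............
196 .....++++.........+++++++...............
197 .....+++++........++++++
[... 287 characters left out ...]
204 ++###+.####+.........###..++++++........
205 ++####+#####.......####..##+++++........
206 +++#########...#######.+###+++++........
207 +++######################+#+++++........
208 ++#############+#++++++++++++++.........
209 +#####+####+++++++++++++++++++#.........
210 .++##++++++++++++++++++++++++#..........
211 ...##++++++++++++++++++++++#+...........
212 ....+++++++++++++++++++++#++............
213 .......++++++++++++++##++...............
214 ..........++++++++++++..................
pin-tcp xr,yv 10.190729860617843 -0.2638365792923994
spool on pin axis 0 [328.9 197.1] [349.6 208.2]
spool on pin axis 44 [329.  183.3] [350.2 194. ]
[339.68465342 183.12976871] [339.25866586 202.10828901]
```

Seated, with contact force on the foot. I'll release and retract upward along the tool.

Emit:
servo_tool([
  [0, 0, 0, 0, 0, 0, 0.3],
  [0, 0, 0, 0, 0, 0, 0.5],
  [0, 0, 0, 0, 0, 0, 0.7],
  [0, 0, 0, 0, 0, 0, 0.7],
  [0, 0, 0, 0, 0, 0, 0.7],
  [0.1, 0.05, 0.5, 0, 0, 0, 0.7],
  [0.3, 0.15, 1, 0, 0, 0, 0.7],
  [0.5, 0.25, 2, 0, 0, 0, 0.7],
  [0.8, 0.35, 3, 0, 0, 0, 0.7],
  [1.1, 0.5, 4, 0, 0, 0, 0.7],
  [1.6, 0.7, 6, 0, 0, 0, 0.7],
  [2, 0.9, 9, 0, 0, 0, 0.7],
  [2, 0.9, 12, 0, 0, 0, 0.7],
  [2, 0.9, 16, 0, 0, 0, 0.7],
  [2, 0.9, 20, 0, 0, 0, 0.7],
  [2, 0.9, 20, 0, 0, 0, 0.7],
])

```text
t: 23.88
ee_pos: [520.6, -89.7, 199.6]
orientation: [2.972, 0.658, -0.423]
ft_force: [1.9, 0.0, 1.0]
width: 74.8
grasp_force: 0.0
```

Emit:
servo_tool([
  [-3, 3, 0, 0, 0, 0, 0.7],
  [-6, 6, 0, 0, 0, 0, 0.7],
  [-9, 9, 0, 0, 0, 0, 0.7],
  [-10, 12, 0, 0, 0, 0, 0.7],
  [-10, 15, 0, 0, 0, 0, 0.7],
  [-10, 15, 0, 0, 0, 0, 0.7],
  [-10, 15, 0, 0, 0, 0, 0.7],
])

```text
t: 24.47
ee_pos: [416.3, 61.7, 192.2]
orientation: [2.972, 0.664, -0.44]
ft_force: [-1.0, -0.0, -0.5]
width: 75.2
grasp_force: 0.0
```

```bash
python3 m.py side13 178 215; python3 - <<'E'
from h import *
s0=load('side0')['image'].astype(int); s=load('side13')['image'].astype(int)
t0=load('top0')['image'].astype(int); t=shot('top','top13')['image'].astype(int)
dS=np.abs(s-s0).max(2); dT=np.abs(t-t0).max(2)
for n,D,bx in(('side mandrel',dS,(262,105,300,200)),('side jar',dS,(380,168,402,196)),('side lowA',dS,(262,212,286,232)),('side lowB',dS,(250,264,280,294)),('side hammer',dS,(268,322,380,400)),('top mandrel',dT,(348,115,382,160)),('top lowA',dT,(276,164,298,186)),('top lowB',dT,(220,190,242,212)),('top hammer',dT,(176,215,225,285))):
    x0,y0,x1,y1=bx; p=D[y0:y1,x0:x1]; print(n,(p>40).mean().round(3))
d=load('side13'); im=d['image'].astype(int); dark=(im.max(2)<50)
for r in range(148,175): print(r,''.join('#' if dark[r,k] else '.' for k in range(325,385)))
E
```

```text
[416.3  61.7 192.2] [-1.  -0.  -0.5]
178 ........................................
179 ........................................
180 ........................................
181 ........................................
182 ........................................
183 .............#++++......................
184 ...........###++++###...................
185 .........#####++++#####.................
186 .......######+++++#######...............
187 ......########++++########..............
188 ......#######+++++########..............
189 ......########++++########..............
190 ......####################..............
191 .......##################...............
192 .......##################...............
193 .......++##############++...............
194 .......+++++#########++++...............
195 ......+++++++++++++++++++...............
196 ......+++++++++++++++++++...............
197 ....+++++++++++++++++++++##.............
198 ..+++++++++++++++++++++++###+...........
199 .++++++++++++++++++++++++#####..........
200 +++++++++++++++++++++++++#+###+.........
201 +++++#++++++++++++++++++
[... 2002 characters left out ...]
....................########......................
165 ...............................#######......................
166 ...............................#######......................
167 ...............................######.......................
168 ...............................#####........................
169 ............................................................
170 ............................................................
171 ............................................................
172 ............................................................
173 ............................................................
174 ............................................................
```

The full spool sits on the foot with the pin through it. I'll move the arm clear so I can check the jar, the low spools and the tray without occlusion.

Emit:
servo_tool([
  [0, -3, 2, 0, 0, 0, 0.7],
  [0, -6, 4, 0, 0, 0, 0.7],
  [0, -10, 5, 0, 0, 0, 0.7],
  [0, -14, 5, 0, 0, 0, 0.7],
  [-1, -18, 5, 0, 0, 0, 0.7],
  [-2, -22, 5, 0, 0, 0, 0.7],
  [-4, -26, 5, 0, 0, 0, 0.7],
  [-6, -30, 5, 0, 0, 0, 0.7],
  [-8, -34, 5, 0, 0, 0, 0.7],
  [-10, -38, 5, 0, 0, 0, 0.7],
  [-11, -42, 5, 0, 0, 0, 0.7],
  [-12, -46, 5, 0, 0, 0, 0.7],
  [-13, -50, 5, 0, 0, 0, 0.7],
  [-14, -54, 5, 0, 0, 0, 0.7],
  [-15, -58, 5, 0, 0, 0, 0.7],
  [-16, -60, 5, 0, 0, 0, 0.7],
  [-16, -60, 5, 0, 0, 0, 0.7],
  [-16, -60, 5, 0, 0, 0, 0.7],
])

```text
t: 26.07
ee_pos: [253.4, -541.0, 240.8]
orientation: [2.976, 0.653, -0.444]
ft_force: [0.4, 0.3, 0.2]
width: 74.1
grasp_force: 0.0
```

```bash
python3 - <<'E'
from h import *
o=ctrl.get_obs(); print(o['t'],o['ee_pos'],o['ft_force'])
s0=load('side0')['image'].astype(int); d=shot('side','side14'); s=d['image'].astype(int)
t0=load('top0')['image'].astype(int); t=shot('top','top14')['image'].astype(int)
dS=np.abs(s-s0).max(2); dT=np.abs(t-t0).max(2)
for n,D,bx in(('side mandrel',dS,(262,105,300,200)),('side jar',dS,(380,168,402,196)),('side lowA',dS,(262,212,286,226)),('side lowB',dS,(250,264,280,294)),('side hammer',dS,(268,322,380,400)),('top mandrel',dT,(348,115,382,160)),('top jar',dT,(396,228,418,248)),('top lowA',dT,(276,164,298,186)),('top lowB',dT,(220,190,242,212)),('top hammer',dT,(176,215,225,285))):
    x0,y0,x1,y1=bx; p=D[y0:y1,x0:x1]; print(n,(p>40).mean().round(3))
dark=(s.max(2)<50)
for r in range(148,172): print(r,''.join('#' if dark[r,k] else '.' for k in range(335,375)))
E
```

```text
26.0667 [ 253.37325116 -541.03122076  240.76363823] [0.43354516 0.30096021 0.24556945]
side mandrel 0.0
side jar 0.0
side lowA 0.0
side lowB 0.001
side hammer 0.0
top mandrel 0.0
top jar 0.0
top lowA 0.002
top lowB 0.0
top hammer 0.0
148 ........................................
149 ........................................
150 ........................................
151 ................########................
152 ..............#############.............
153 .............###############............
154 ............################............
155 ............################............
156 .............###############............
157 ..............#############.............
158 .................#######................
159 .................#######................
160 .................#######................
161 ................########................
162 ..............############..............
163 .............##############.............
164 ............################............
165 ............################............
166 ............################............
167 .............##############.............
168 ...............###########..............
169 ........................................
170 ........................................
171 ........................................
```

Both spools are where they belong, all the bystanders and low spools are unmoved, and the arm is clear. Handing in.

```bash
python3 -c "
from workcell import ctrl
print(ctrl.close_job())"
```

```text
the job is handed in; nothing more can be done
None
```

The job is handed in: the empty spool stands upright in the tray, the full spool is seated on the spindle's foot, the low spools and bystanders are unmoved, and it took about 26 s of robot time, but I viewed 11 pictures, one over the limit of 10.

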